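# Set up a sine bar on gauge blocks to check a taper wedge

### The arm

A 7-joint arm with a two-finger parallel gripper is mounted at the origin on a cart in front of the work surface, level with it; the furniture and walls round the work are solid. World frame = base frame: x ahead of the robot, y to its left, z up, the work surface at z = 0. Lengths are in m, angles in rad, forces in N, time in s.
With the tool pointing down it reaches from about 0.425 to 1.025 m from the base axis. Payload 3.6 kg.
Tool frame: the origin (TCP) lies at the very end of the fingers, on their centre line; the grasp point (between the pads) lies manip.pinch_z behind it (manip.pinch_z is the distance from the TCP to the grasp point, in m); z points along the fingers, y is the line along which they close (so a half turn about z gives the same grasp; the last joint's range is limited). The gripper opens to 85 mm and grips with 20 to 120 N. Pads are 22 mm wide; open, the fingers measure 114 mm over their backs; the gripper's body (76 mm by 85 mm) begins 54 mm behind the grasp point. The pads swing forward as they close: fully open they stand 13 mm farther back than shut.
Start: joints at [1.218, 0.591, 0.048, 1.609, -0.033, 0.943, -0.034], TCP at [0.186, -0.701, 0.231] pointing down, gripper open.
Joint ranges: [-2.69, 2.69], [-0.47, 2.24], [-1.27, 1.36], [0.19, 2.51], [-1.53, 4.68], [0.08, 2.07], [-3.09, 3.09]. Speed limits (rad/s): [2.57, 2.57, 3.14, 3.14, 3.14, 3.14, 3.14].

### API

Orientations are given as a unit quaternion [w, x, y, z].
In Python, from station import manip, vision, ticket gives the robot as it stands. The module is installed in compiled form; this text tells all that it offers.
- The arm moves only by the tool send_rows, never from a script. Its argument "moves" is a list of rows, each a list of 3 entries, a list of its own where there are three numbers: the shift along the tool's x, y, z in mm, then the turn about the tool's z in degrees, then the opening, from 0 (shut) to 1 (fully open). A call has 1 to 20 rows; each row shifts and turns the commanded pose from where the row before left it, along the tool's axes as they then stand; what a row does not reach is not made up. A row lasts 1/8 s, in which the tool goes at most 62.5 mm and 10.7 degrees, less where a joint would pass 70% of its speed; a pose out of reach is approached as far as the arm can. A call with a gripper value outside its range is refused whole. The fingers move at their own pace and stop on an object; "newtons" is the grip in N (left out, the last holds). Time passes only in rows, so rows that do not move let the fingers close. It gives the time, the measured TCP pose, the force, the opening and the grip force at its end, in the units of the state.
- manip.state(): the state, without advancing time (a new reading comes with each control period).
- vision.read_camera(name): name is "side" or "top"; returns a dict with "frame" (384x512x3 uint8, blue, green, red), "fov_y" (degrees; the focal length in pixels is half the picture's height over the tangent of half this angle, whatever the lens; pixels are square), "cx", "cy" (the principal point, pixels), "camera_from_world" (4x4, takes a point from world to camera coordinates). Camera axes: x right, y down, z forward; pixel columns grow to the right and rows downward; lengths in m; the calibration is good to about 2 mm. A picture is of the moment at which its call begins. There is no depth.
- ticket.sign_off(): hands the job in; it is judged then, once.
The state is a dict: "time_s": time; "joint_pos": joint angles; "joint_velocities": joint speeds; "effort": joint torques, N m; "ee_pos": TCP position; "ee_rot": TCP orientation; "ft_force": force on the tool from outside, world axes, zero at the start; "wrist_torque": the same for the moment, N m; "grip_width": finger opening in m; "grip_force": force on a finger pad.
Only numpy, scipy, OpenCV 4.12 (cv2) and the standard library are available. Lean on these libraries where they do the work, as an engineer would, in place of code of your own. Each camera call takes 0.05 s, during which the arm holds its last target. There are 200 camera calls.

### The job

Set up the sine bar on the granite plate to check the taper of the wedge: stand the thick square gauge block on the plate, lay the thin one centrally on top of it, and rest the bar with the roller at its stop end on the plate and the other roller in the middle of the blocks. Then lay the wedge centrally along the bar, thick end down against the stop, so that its top face comes out level. Leave the step block, the pin gauge and the loupe where they are.

Things in the scene. Friction and masses are not known exactly. Their poses are not given: they have to be found in the camera images.
- surface_plate: small dark speckled granite surface plate, 150 (its x) x 90 (its y) x 30 mm high, fixed to the worktop. Origin at the centre of its underside; z up; the flat upper face is at z = 30 mm.
- thick_block: the thick ground-steel gauge block: 30 x 30 mm square, 22 mm high, small dark hole in the middle of its top, 0.15 kg. Origin at the centre of its underside, z up.
- thin_block: the thin ground-steel gauge block: 30 x 30 mm square, 8 mm high, small dark hole in the middle of its top, 0.06 kg. Origin at the centre of its underside, z up. Thick and thin block together give 30 mm.
- sine_bar: sine bar, a steel bar 26 mm wide lying on two rollers, 0.3 kg; take it across its width at the middle. Origin midway between the rollers at the level of their undersides; x along the bar, z up. Upper slab x -60 to +60, z 17 to 26 mm, flat on top; web under it x -41 to +41, z 9 to 18 mm. Stop: dark plate screwed to the end at x = -60 to -64 mm, rising 10 mm above the top; only this end has one.
- high_roller (a point): centre of the sine bar's roller away from the stop. Rollers are 16 mm in diameter, along y, at x = +50 (this) and -50 mm (stop end), z = 8 mm of the bar: 100 mm apart. With the stop-end roller on a level face and this one 30 mm higher the bar slopes 17.46 deg (0.3047 rad) and the roller axes are 95.4 mm apart horizontally.
- wedge: steel taper wedge, 70 mm long (x), 24 mm wide (y), 0.18 kg, flat underside: 30 mm high at its thick end (x = -35 mm), falling evenly to 8 mm at its thin end (x = +35 mm), a taper of 17.46 deg. Origin at the centre of its underside, z up. On the sloping bar with its thick end at the low end its top is level.
- wedge_top (a point): middle of the wedge's sloping top face, 19 mm above the centre of its underside; its z axis is square to that face (so it leans 17.46 deg towards the thin end while the wedge lies on the worktop).
- step_block: bystander, not part of the set-up: ground step block 23 x 48 mm, one half 20 and one half 30 mm high. Origin at the centre of its underside.
- pin_gauge: bystander, not part of the set-up: pin gauge lying down, 106 mm long, 11 mm thick. Origin under its middle, y along it.
- loupe: bystander, not part of the set-up: black folding loupe with a metal cover, 30 x 57 x 15 mm. Origin under its middle.
Mind the look-alikes: they are no part of the job. There is more than one size of the thin_block; the job needs the smaller.

How it is judged:
On the way, in this order (a step that is already met when the one before it is completed fails the run):
1. the thick block stands flat on the granite plate, released (z of thick_block in the frame of surface_plate between 0.027 and 0.033 m and x of thick_block in the frame of surface_plate between -0.065 and 0.065 m and y of thick_block in the frame of surface_plate between -0.04 and 0.04 m and angle between thick_block's own z axis and vertical below 0.05 rad and contact force between the fingers and thick_block below 0.2 N), for 0.2 s.
2. the thin block lies on the thick one, released (all of step 1 and z of thin_block in the frame of thick_block between 0.019 and 0.025 m and horizontal distance between thin_block and thick_block below 0.01 m and angle between thin_block's own z axis and vertical below 0.05 rad and contact force between the fingers and thin_block below 0.2 N), for 0.2 s.
3. the sine bar rests with its stop-end roller on the plate and its other roller on the blocks, released (z of thick_block in the frame of surface_plate between 0.027 and 0.033 m and x of thick_block in the frame of surface_plate between -0.065 and 0.065 m and y of thick_block in the frame of surface_plate between -0.04 and 0.04 m and angle between each of thick_block, thin_block's own z axis and vertical below 0.05 rad and z of thin_block in the frame of thick_block between 0.019 and 0.025 m and horizontal distance between thin_block and thick_block below 0.01 m and z of high_roller in the frame of thin_block between 0.013 and 0.019 m and horizontal distance between high_roller and thin_block below 0.013 m and angle between sine_bar's own z axis and vertical between 0.2697 and 0.3397 rad and x of sine_bar in the frame of surface_plate between -0.06 and 0.06 m and y of sine_bar in the frame of surface_plate between -0.045 and 0.045 m and contact force between the fingers and sine_bar below 0.2 N), for 0.2 s.
At the end, for the whole second after the job is handed in: Thick block flat on the plate, thin one on it (centres within 10 mm), stop-end roller on the plate, other roller within 13 mm of the thin block's centre, wedge on the bar within 9 mm of central, thick end within 14 mm of the stop, top level within 2.9 deg; all released, at rest (z of thick_block in the frame of surface_plate between 0.027 and 0.033 m and x of thick_block in the frame of surface_plate between -0.065 and 0.065 m and y of thick_block in the frame of surface_plate between -0.04 and 0.04 m and angle between each of thick_block, thin_block, wedge_top's own z axis and vertical below 0.05 rad and z of thin_block in the frame of thick_block between 0.019 and 0.025 m and horizontal distance between thin_block and thick_block below 0.01 m and z of high_roller in the frame of thin_block between 0.013 and 0.019 m and horizontal distance between high_roller and thin_block below 0.013 m and angle between sine_bar's own z axis and vertical between 0.2697 and 0.3397 rad and x of sine_bar in the frame of surface_plate between -0.06 and 0.06 m and y of sine_bar in the frame of surface_plate between -0.045 and 0.045 m and x of wedge in the frame of sine_bar between -0.027 and -0.011 m and y of wedge in the frame of sine_bar between -0.009 and 0.009 m and z of wedge in the frame of sine_bar between 0.023 and 0.029 m and angle between the x axis of wedge and the x axis of sine_bar, either way round below 0.15 rad and linear speed of each of thick_block, thin_block, sine_bar, wedge below 0.02 m/s and angular speed of each of thick_block, thin_block, sine_bar, wedge below 0.15 rad/s); the robot touches nothing.
It fails at once if the step block is moved by more than 15 mm (distance of step_block from where it was at the start of the episode above 0.015 m).
It fails at once if the pin gauge is moved by more than 15 mm (distance of pin_gauge from where it was at the start of the episode above 0.015 m).
It fails at once if the loupe is moved by more than 15 mm (distance of loupe from where it was at the start of the episode above 0.015 m).
It also fails if it takes over 115 s, if anything falls off the work surface, if the arm or the gripper's body presses on something with over 40 N, if the wrist force passes 120 N, or if a joint passes its speed limit or range.

## Working session

There is one attempt and no reset: what is moved stays moved. The work goes in short steps, Python scripts to look and compute and a tool call to move; the robot and the scene stay as the last step left them, time stands still between calls to the robot, and variables do not carry over. Pictures are saved under pics/ and viewed, at most 14 in all, crops included, and the job is handed in when it is done.

Besides the shell and the picture viewer there is one more tool, called as name(argument=value, ...) on one line, values as JSON. send_rows: Moves the arm, as the interface text tells. Its arguments: {"type":"object","properties":{"moves":{"type":"array"},"newtons":{"type":"number"}},"required":["moves"]}

```bash
mkdir -p pics; cat > h.py <<'E'
import numpy as np, cv2
from station import manip, vision, ticket
def cam(n):
    c=vision.read_camera(n); f=c["frame"]; c["f"]=f.shape[0]/2/np.tan(np.radians(c["fov_y"])/2); return c
def px2z(c,u,v,z):
    T=np.array(c["camera_from_world"]);R=T[:3,:3];o=-R.T@T[:3,3]
    d=R.T@np.array([(u-c["cx"])/c["f"],(v-c["cy"])/c["f"],1]); return o+d*(z-o[2])/d[2]
def proj(c,p):
    T=np.array(c["camera_from_world"]);q=T[:3,:3]@np.array(p)+T[:3,3]; return q[:2]/q[2]*c["f"]+[c["cx"],c["cy"]]
E
python3 - <<'E'
from h import *
s=manip.state(); print({k:np.round(v,3) for k,v in s.items()}, manip.pinch_z)
for n in("top","side"):
    c=cam(n); cv2.imwrite(f"pics/{n}0.png",c["frame"]); T=np.array(c["camera_from_world"]);print(n,c["fov_y"],c["cx"],c["cy"],np.round(T,3).tolist(),-T[:3,:3].T@T[:3,3])
E
```

```text
{'time_s': np.float64(0.0), 'joint_pos': array([ 1.219,  0.592,  0.048,  1.61 , -0.033,  0.943, -0.034]), 'joint_velocities': array([ 0.   ,  0.001,  0.001, -0.   ,  0.001, -0.001,  0.001]), 'effort': array([-0.0000e+00, -5.4870e+01,  1.5460e+00, -1.9812e+01,  9.0000e-03,
        9.0000e-03,  0.0000e+00]), 'ee_pos': array([ 0.185, -0.7  ,  0.23 ]), 'ee_rot': array([-0.001,  0.992,  0.129, -0.   ]), 'ft_force': array([-0.327, -1.006,  0.172]), 'wrist_torque': array([-0.008, -0.   ,  0.061]), 'grip_force': np.float64(0.0), 'grip_width': np.float64(0.085)} 0.0187
top 43.61094979747488 254.2203145606826 190.73184829257914 [[-0.012, -1.0, -0.022, 0.155], [-0.99, 0.016, -0.143, 0.538], [0.143, 0.02, -0.989, 1.285], [0.0, 0.0, 0.0, 1.0]] [0.35002696 0.12034699 1.3516091 ]
side 54.79574391509997 249.64641184576266 195.6091231374027 [[0.862, -0.507, 0.018, -0.432], [-0.33, -0.585, -0.741, 0.281], [0.386, 0.632, -0.672, 0.722], [0.0, 0.0, 0.0, 1.0]] [ 0.18612772 -0.51194156  0.70049096]
```

View pics/top0.png

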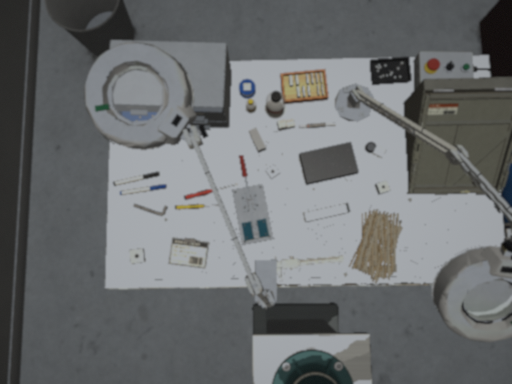

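View pics/side0.png

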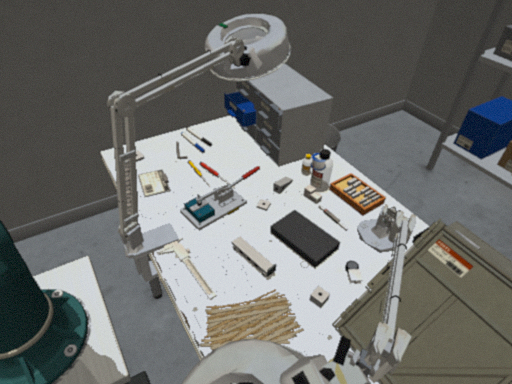

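```bash
python3 - <<'E'
from h import *
t=cv2.imread("pics/top0.png");s=cv2.imread("pics/side0.png")
a=cv2.resize(t[100:240,235:405],None,fx=4.7,fy=4.2,interpolation=3) if 0 else cv2.resize(t[110:235,235:400],None,fx=4.8,fy=4.8,interpolation=3)
b=cv2.resize(s[160:310,225:385],None,fx=4,fy=4,interpolation=3)
c=cv2.resize(t[240:272,115:165],None,fx=4.8,fy=4.8,interpolation=3)
a[-c.shape[0]:,:c.shape[1]]=c
cv2.imwrite("pics/a.png",a);cv2.imwrite("pics/b.png",b)
c=cam("top")
for n,u,v,z in[("sqL",137,256,.02),("sqM",272,171,.01),("sqR",382,187,.02),("bar",326,212,.03),("plate",329,163,.03),("obj",257,139,.02),("obj2",286,125,.02),("pin",318,125,.01)]: print(n,px2z(c,u,v,z).round(3))
E
```

```text
sqL [0.366 0.474 0.02 ]
sqM [0.6   0.097 0.01 ]
sqR [ 0.548 -0.209  0.02 ]
bar [ 0.479 -0.05   0.03 ]
plate [ 0.617 -0.063  0.03 ]
obj [0.692 0.138 0.02 ]
obj2 [0.731 0.055 0.02 ]
pin [ 0.732 -0.038  0.01 ]
```

View pics/a.png

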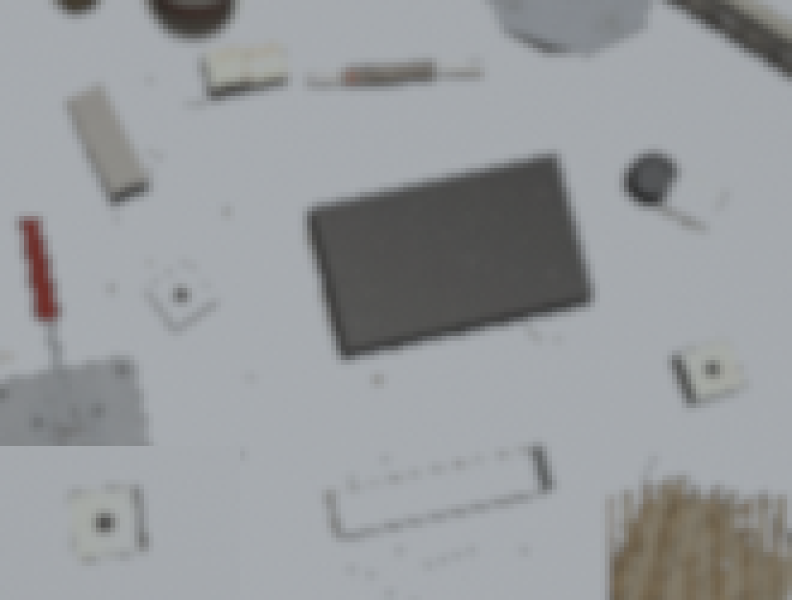

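View pics/b.png

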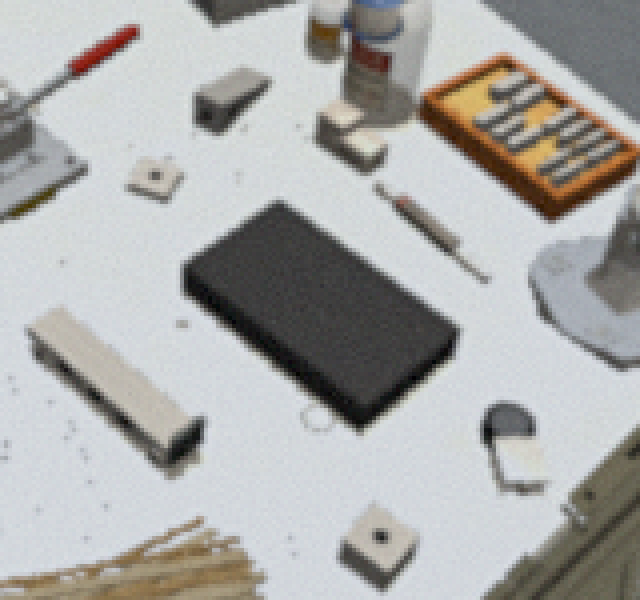

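The crops show these candidates, in top-view pixels:
- Squares with a hole: sqL (137,256), larger and not lit like the others, so the look-alike. sqM (272,171) is the thinnest, so it is **thin_block**. sqR (382,187) is tall, so it is **thick_block**.
- **sine_bar** is at (326,212), with its dark stop at the right-hand (-y) end.
- **wedge** is at (257,139), thick end toward the robot. The step block at (286,125), pin gauge at (318,125) and loupe at (372,148) stay put.

Next I'll measure them precisely.

```bash
cat >> h.py <<'E'
def avg(n,k=6):
    cs=[cam(n) for _ in range(k)]; c=cs[-1]; c["frame"]=np.mean([x["frame"].astype(float) for x in cs],0); return c
def hole(c,u,v,r=5):
    g=c["frame"].mean(2)[v-r:v+r+1,u-r:u+r+1]; w=np.clip(np.median(g)-25-g,0,None)
    n,l,st,ce=cv2.connectedComponentsWithStats((w>0).astype(np.uint8)); k=l[r-1:r+2,r-1:r+2].max(); w=w*(l==k)
    y,x=np.mgrid[v-r:v+r+1,u-r:u+r+1]; return (x*w).sum()/w.sum(),(y*w).sum()/w.sum()
def tri(c1,p1,c2,p2):
    P=[]
    for c in(c1,c2): P.append(np.array([[c["f"],0,c["cx"]],[0,c["f"],c["cy"]],[0,0,1]])@np.array(c["camera_from_world"])[:3])
    X=cv2.triangulatePoints(P[0],P[1],np.array(p1,float).reshape(2,1),np.array(p2,float).reshape(2,1)); return X[:3,0]/X[3]
E
python3 - <<'E'
from h import *
t=avg("top");s=avg("side")
np.savez("f.npz",t=t["frame"],s=s["frame"])
for n,a,b,z in[("thin",(272,171),(264,204),.008),("thick",(383,187),(320,294),.022)]:
    p=hole(t,*a);q=hole(s,*b); print(n,np.round(p,2),np.round(q,2),px2z(t,*p,z).round(4),px2z(s,*q,z).round(4),tri(t,p,s,q).round(4))
p=hole(t,137,256); print("L",px2z(t,*p,.02).round(4))
# plate mask
for c,z in((t,.03),(s,.03)):
    g=c["frame"].mean(2); m=(g<(95 if c is t else 75)).astype(np.uint8)
    n,l,st,ce=cv2.connectedComponentsWithStats(m); k=l[163,329] if c is t else l[235,303]
    ct=max(cv2.findContours((l==k).astype(np.uint8),0,1)[0],key=cv2.contourArea)
    ap=cv2.approxPolyDP(ct,4,True)[:,0]; print(st[k]); 
    for u,v in ap: print((u,v),px2z(c,u,v,z).round(4))
d=t["frame"]; e=d-np.median(d[110:235,235:400].reshape(-1,3),0)
x=np.clip(128+e*3,0,255)[110:235,235:400].astype(np.uint8)
cv2.imwrite("pics/c.png",cv2.resize(x,None,fx=4.8,fy=4.8,interpolation=0))
x=np.clip((s["frame"][160:310,225:385]-60)*1.3,0,255).astype(np.uint8)
cv2.imwrite("pics/d.png",cv2.resize(x,None,fx=4,fy=4,interpolation=0))
E
```

```text
thin [272.3 171. ] [263.31 203.44] [0.6007 0.0958 0.008 ] [0.6005 0.0945 0.008 ] [0.6011 0.0957 0.0067]
thick [382.95 186.42] [319.75 293.66] [ 0.5493 -0.2113  0.022 ] [ 0.5487 -0.2125  0.022 ] [ 0.5495 -0.2118  0.0202]
L [0.367 0.476 0.02 ]
[ 300  143   58   41 1644]
(np.int32(350), np.int32(144)) [ 0.6701 -0.1234  0.03  ]
(np.int32(300), np.int32(154)) [0.6438 0.0176 0.03  ]
(np.int32(306), np.int32(183)) [0.5611 0.0031 0.03  ]
(np.int32(355), np.int32(173)) [ 0.5871 -0.1339  0.03  ]
[ 271  211   68   56 1970]
(np.int32(294), np.int32(211)) [0.6414 0.012  0.03  ]
(np.int32(271), np.int32(232)) [ 0.5499 -0.0198  0.03  ]
(np.int32(315), np.int32(266)) [ 0.58   -0.1544  0.03  ]
(np.int32(338), np.int32(242)) [ 0.6714 -0.1256  0.03  ]
```

View pics/c.png

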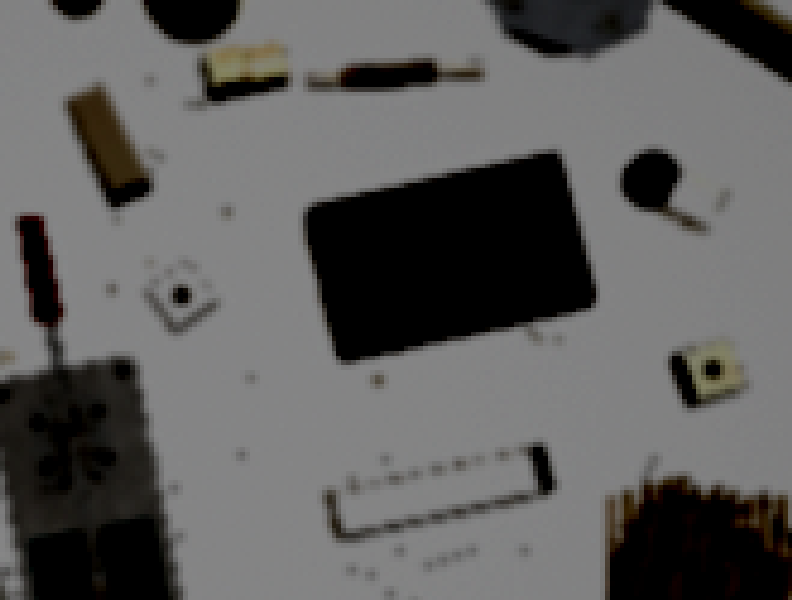

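View pics/d.png

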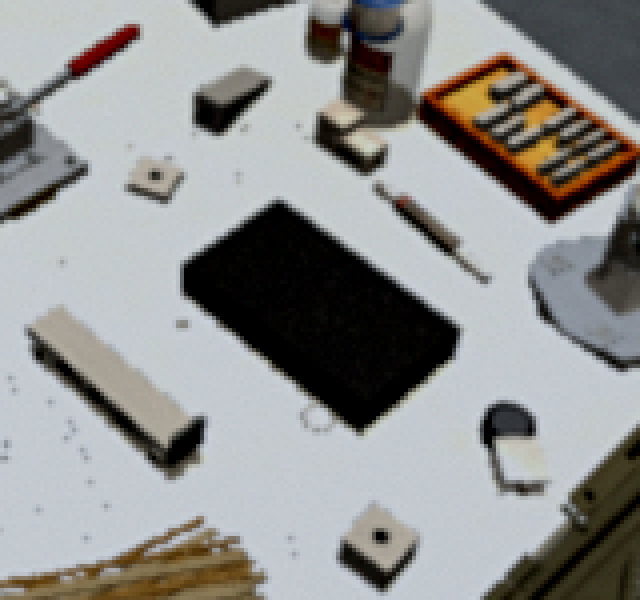

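```bash
python3 - <<'E'
from h import *
t=cam("top");s=cam("side")
T=lambda x,y,z:px2z(t,235+x/4.8-.5+.1,110+y/4.8-.5+.1,z)[:2].round(4)
S=lambda x,y,z:px2z(s,225+x/4-.4,160+y/4-.4,z)[:2].round(4)
print("plate T",[T(*p,.03) for p in[(310,208),(558,155),(590,300),(346,350)]])
print("plate S",[S(*p,.03) for p in[(281,201),(460,331),(363,406),(184,267)]])
print("bar T left end",T(331,491,.026),T(342,533,.026)," stop outer",T(545,445,.036),T(555,488,.036))
print("bar S",[S(*p,.026) for p in[(62,307),(27,330),(164,452)]],"stop top",[S(*p,.036) for p in[(203,420),(172,446)]])
print("wedge T thick",T(109,190,.03),T(147,178,.03)," thin",T(69,100,.008),T(101,87,.008))
print("wedge S thick",S(197,93,.03),S(233,107,.03),"bot",S(197,116,0),S(218,131,0)," thin",S(240,68,.008),S(270,78,.008))
print("thick T",[T(*p,.022) for p in[(677,352),(732,340),(747,388),(694,402)]],"S",[S(*p,.022) for p in[(374,505),(418,540),(383,571),(341,541)]])
print("thin T",[T(*p,.008) for p in[(148,291),(177,328),(217,300),(186,262)]],"S",[S(*p,.008) for p in[(148,156),(183,177),(167,196),(128,183)]])
E
```

```text
plate T [array([0.6469, 0.0198]), array([ 0.6761, -0.126 ]), array([ 0.5895, -0.1409]), array([0.5624, 0.0011])]
plate S [array([0.6458, 0.0144]), array([ 0.6741, -0.1283]), array([ 0.5892, -0.1439]), array([ 0.5593, -0.0036])]
bar T left end [0.4809 0.0117] [0.4565 0.0061]  stop outer [ 0.5045 -0.1105] [ 0.4797 -0.1152]
bar S [array([0.4794, 0.0082]), array([0.4524, 0.0026]), array([ 0.4761, -0.1122])] stop top [array([ 0.5021, -0.1107]), array([ 0.4778, -0.1169])]
wedge T thick [0.6598 0.1373] [0.6666 0.1149]  thin [0.7206 0.1609] [0.7283 0.1415]
wedge S thick [0.6578 0.1319] [0.6714 0.1071] bot [0.6648 0.1393] [0.6689 0.1183]  thin [0.7168 0.1614] [0.7295 0.1411]
thick T [array([ 0.5594, -0.1915]), array([ 0.566 , -0.2237]), array([ 0.5377, -0.2309]), array([ 0.5299, -0.1999])] S [array([ 0.5578, -0.1954]), array([ 0.5644, -0.2243]), array([ 0.5366, -0.2297]), array([ 0.5286, -0.2044])]
thin T [array([0.6032, 0.1153]), array([0.5807, 0.0985]), array([0.5971, 0.0745]), array([0.6204, 0.0925])] S [array([0.6067, 0.1133]), array([0.6163, 0.0837]), array([0.5969, 0.0734]), array([0.5807, 0.097 ])]
```

```bash
python3 - <<'E'
from h import *
t=cam("top");s=cam("side")
for n,a,b in[("R arm elbow",(457,152),(402,222)),("Rarm2",(509,215),(385,345)),("Rhead ctr",(485,290),(275,372)),("L elbow",(264,298),(118,100)),("L arm mid",(192,133),(238,48)),("Lhead",(140,92),(248,35))]:
    X=tri(t,a,s,b); print(n,X.round(3),(proj(t,X)-a).round(1),(proj(s,X)-b).round(1))
print(px2z(s,150,240,0),px2z(s,157,290,0),px2z(s,380,235,.03),px2z(t,353,103,.03))
E
python3 - <<'E'
import cv2
s=cv2.imread('pics/side0.png');t=cv2.imread('pics/top0.png')
cv2.imwrite('pics/e.png',cv2.hconcat([cv2.resize(s[180:384,220:464],None,fx=1.6,fy=1.6),cv2.resize(t[70:340,340:512],(250,326*1))[:326]]) if 0 else cv2.resize(s[180:384,200:456],None,fx=2.9,fy=2.9,interpolation=3))
E
```

```text
R arm elbow [ 0.579 -0.304  0.31 ] [-0.4  0.5] [ 1.4 -0.3]
Rarm2 [ 0.44  -0.421  0.277] [-0.7  1.1] [ 3.8 -0.8]
Rhead ctr [ 0.29  -0.368  0.264] [ 2.3 -5.1] [-17.6   2.6]
L elbow [0.283 0.122 0.381] [ 0.7 -3.6] [-6.7  1. ]
L arm mid [0.619 0.271 0.366] [ 0.2 -0.4] [-0.7  0.1]
Lhead [0.719 0.389 0.345] [-0.  0.] [ 0. -0.]
[0.29123237 0.12774995 0.        ] [ 0.25626212 -0.01773381  0.        ] [ 0.77548881 -0.15916381  0.03      ] [ 0.78938655 -0.13675985  0.03      ]
```

View pics/e.png

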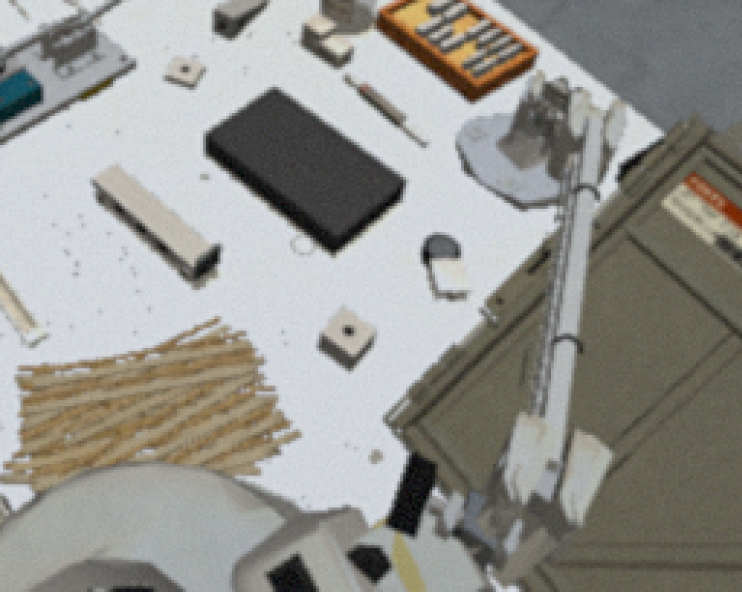

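```bash
cat >> h.py <<'E'
def to(x,y,z,yaw):
    s=manip.state();w,a,b,c=s["ee_rot"];p=s["ee_pos"]
    from scipy.spatial.transform import Rotation as Ro
    R=Ro.from_quat([a,b,c,w]).as_matrix(); cy=np.degrees(np.arctan2(R[1,0],R[0,0]))
    d=R.T@(np.array([x,y,z])-p)*1000
    print("t %.2f"%s["time_s"],"pos",p.round(4),"yaw %.2f"%cy,"w %.4f F"%s["grip_width"],s["ft_force"].round(1),"| shift mm",d.round(1),"turn %.1f"%((cy-yaw+180)%360-180))
E
python3 - <<'E'
from h import *
to(.549,-.212,.5,13)
t=cam("top");s=cam("side")
# R lamp arm: side points, top line
a=np.array([362,97.]);b=np.array([455,150.])
for u,v in[(401,235),(396,275),(391,315)]:
    zs=np.linspace(0.0,.5,501);d=[abs(np.cross(b-a,proj(t,px2z(s,u,v,z))-a))/np.linalg.norm(b-a) for z in zs];z=zs[np.argmin(d)];print(px2z(s,u,v,z).round(3),min(d))
E
```

```text
t 0.95 pos [ 0.1855 -0.7009  0.2313] yaw 14.83 w 0.0853 F [-0.2 -1.2 -0.4] | shift mm [ 476.5 -379.6 -268.7] turn 1.8
[ 0.655 -0.27   0.205] 0.014875563119280732
[ 0.744 -0.251  0.   ] 5.989172001934275
[ 0.658 -0.318  0.   ] 18.527118347924404<stdin>:7: DeprecationWarning: Arrays of 2-dimensional vectors are deprecated. Use arrays of 3-dimensional vectors instead. (deprecated in NumPy 2.0)
```

send_rows(moves=[[[0,0,-54],0,1],[[0,0,-54],0,1],[[0,0,-54],0,1],[[0,0,-54],0,1],[[0,0,-54],0,1],[[0,0,0],0,1]], newtons=40)

```text
time_s: 1.8
ee_pos: [0.1859, -0.7027, 0.5082]
ee_rot: [0.006, 0.992, 0.129, 0.001]
ft_force: [0.6, -0.6, -0.5]
grip_width: 0.0853
grip_force: 0.0
```

send_rows(moves=[[[39.7,-31.6,0],0,0.8],[[39.7,-31.6,0],0,0.8],[[39.7,-31.6,0],0,0.8],[[39.7,-31.6,0],0,0.8],[[39.7,-31.6,0],0,0.8],[[39.7,-31.6,0],0,0.8],[[39.7,-31.6,0],0,0.8],[[39.7,-31.6,0],0,0.8],[[39.7,-31.6,0],0,0.8],[[39.7,-31.6,0],0,0.8],[[39.7,-31.6,0],0,0.8],[[39.7,-31.6,0],1.8,0.8],[[0,0,0],0,0.8],[[0,0,0],0,0.8]])

```text
time_s: 3.55
ee_pos: [0.5484, -0.2127, 0.5003]
ee_rot: [0.0, 0.994, 0.114, -0.001]
ft_force: [-0.3, -0.4, 0.3]
grip_width: 0.0684
grip_force: 0.0
```

```bash
python3 -c "
from h import *
to(.5492,-.212,.004,13)"
```

```text
t 3.55 pos [ 0.5484 -0.2127  0.5003] yaw 13.04 w 0.0684 F [-0.3 -0.4  0.3] | shift mm [  1.9  -0.5 496.3] turn 0.0
```

send_rows(moves=[[[2,0,50],0,0.8],[[0,0,55],0,0.8],[[0,0,55],0,0.8],[[0,0,55],0,0.8],[[0,0,55],0,0.8],[[0,0,55],0,0.8],[[0,0,55],0,0.8],[[0,0,45],0,0.8],[[0,0,30],0,0.8],[[0,0,20],0,0.8],[[0,0,12],0,0.8],[[0,0,9],0,0.8],[[0,0,0],0,0.8]])

```text
time_s: 5.18
ee_pos: [0.5509, -0.2107, 0.0053]
ee_rot: [-0.001, 0.993, 0.114, -0.0]
ft_force: [-0.3, 2.5, -1.7]
grip_width: 0.0685
grip_force: 1.7
```

send_rows(moves=[[[0,0,0],0,0.2],[[0,0,0],0,0.2],[[0,0,0],0,0.2],[[0,0,0],0,0.2],[[0,0,0],0,0.2],[[0,0,0],0,0.2]])

```text
time_s: 5.92
ee_pos: [0.5519, -0.2131, 0.0062]
ee_rot: [0.001, 0.994, 0.113, 0.001]
ft_force: [-0.5, -0.6, 5.9]
grip_width: 0.0291
grip_force: 41.0
```

```bash
python3 -c "
from h import *
to(.6086,-.0162,.15,11.3)"
```

```text
t 5.92 pos [ 0.5519 -0.2131  0.0062] yaw 12.98 w 0.0291 F [-0.5 -0.6  5.9] | shift mm [  99.7 -178.8 -144. ] turn 1.7
```

send_rows(moves=[[[0,0,-30],0,0.2],[[0,0,-50],0,0.2],[[0,0,-50],0,0.2],[[20,-36,0],1.7,0.2],[[20,-36,0],0,0.2],[[20,-36,0],0,0.2],[[20,-36,0],0,0.2],[[20,-36,0],0,0.2],[[0,0,0],0,0.2],[[0,0,0],0,0.2]])

```text
time_s: 7.18
ee_pos: [0.6117, -0.0162, 0.1348]
ee_rot: [0.0, 0.995, 0.099, -0.001]
ft_force: [-0.2, -0.3, -2.0]
grip_width: 0.0294
grip_force: 40.2
```

```bash
python3 -c "
from h import *
to(.6106,-.0162,.037,11.3)"
```

```text
t 7.17 pos [ 0.6117 -0.0162  0.1348] yaw 11.33 w 0.0294 F [-0.2 -0.3 -2. ] | shift mm [-0.9 -0.3 97.8] turn 0.0
```

send_rows(moves=[[[0,0,40],0,0.2],[[0,0,30],0,0.2],[[0,0,15],0,0.2],[[0,0,7],0,0.2],[[0,0,4],0,0.2],[[0,0,3],0,0.2],[[0,0,0],0,0.2],[[0,0,0],0,0.2]])

```text
time_s: 8.18
ee_pos: [0.6128, -0.0153, 0.0368]
ee_rot: [0.0, 0.995, 0.099, 0.0]
ft_force: [0.0, -0.5, -1.1]
grip_width: 0.0291
grip_force: 40.1
```

send_rows(moves=[[[0,0,1],0,0.2],[[0,0,1],0,0.2],[[0,0,0],0,0.2]])

```text
time_s: 8.55
ee_pos: [0.6129, -0.0154, 0.0362]
ee_rot: [0.0, 0.995, 0.099, 0.0]
ft_force: [-2.4, 0.2, 11.3]
grip_width: 0.0291
grip_force: 41.7
```

Contact. I'll open, rise and look at where it landed.

send_rows(moves=[[[0,0,0],0,0.5],[[0,0,0],0,0.7],[[0,0,0],0,0.7],[[0,0,-40],0,0.7],[[0,0,-60],0,0.7],[[0,0,-30],0,0.7],[[0,-40,0],0,0.7],[[0,-50,0],-10,0.7],[[0,-30,0],-10,0.7],[[0,0,0],-4.2,0.7],[[0,0,0],0,0.7]])

```text
time_s: 9.93
ee_pos: [0.5836, 0.101, 0.1641]
ee_rot: [-0.0, 0.952, 0.305, -0.0]
ft_force: [0.5, -1.4, 0.3]
grip_width: 0.06
grip_force: 0.0
```

```bash
python3 - <<'E'
from h import *
to(.6008,.0955,.02,35.5)
t=avg("top",3);s=avg("side",3)
for c in(t,s):
    u,v=proj(c,[.611,-.016,.052]).round().astype(int)
    x=cv2.resize(np.clip(c["frame"][v-30:v+30,u-40:u+40],0,255).astype(np.uint8),None,fx=5,fy=5,interpolation=3); print(u,v); 
    globals().setdefault("L",[]).append(x)
cv2.imwrite("pics/g.png",cv2.hconcat(L))
E
```

```text
t 9.93 pos [0.5836 0.101  0.1641] yaw 35.51 w 0.0600 F [ 0.5 -1.4  0.3] | shift mm [ 10.8  14.4 144.1] turn 0.0
313 164
291 216
```

View pics/g.png

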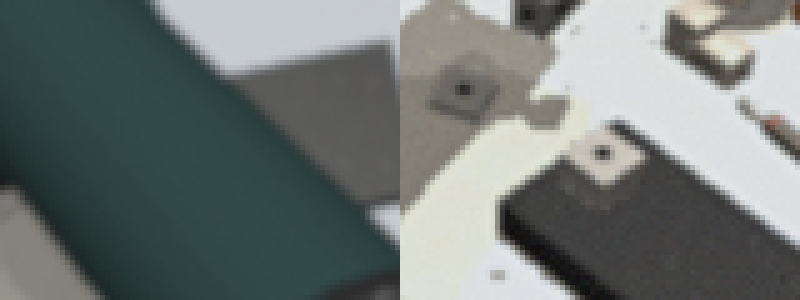

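```bash
python3 - <<'E'
from h import *
s=avg("side",3); q=hole(s,291,216); print(q,px2z(s,*q,.052))
to(.6008,.0955,.02,35.5)
E
```

```text
(np.float64(291.0854430379747), np.float64(216.1383966244726)) [ 0.60965456 -0.01633502  0.052     ]
t 10.38 pos [0.5839 0.1005 0.1643] yaw 35.50 w 0.0594 F [ 0.4 -0.4 -0.5] | shift mm [ 10.8  13.9 144.3] turn -0.0
```

send_rows(moves=[[[10.8,14.4,40],0,0.7],[[0,0,50],0,0.7],[[0,0,30],0,0.7],[[0,0,15],0,0.7],[[0,0,0],0,0.7]])

```text
time_s: 11.0
ee_pos: [0.6007, 0.0953, 0.0287]
ee_rot: [-0.0, 0.952, 0.305, -0.001]
ft_force: [-0.6, -0.4, 0.4]
grip_width: 0.0599
grip_force: 0.0
```

```bash
python3 - <<'E'
from h import *
to(.6008,.0955,.002,35.5)
E
```

```text
t 11.00 pos [0.6007 0.0953 0.0287] yaw 35.53 w 0.0599 F [-0.6 -0.4  0.4] | shift mm [ 0.2 -0.  26.7] turn 0.0
```

send_rows(moves=[[[0,0,13],0,0.7],[[0,0,9],0,0.6],[[0,0,3],0,0.5],[[0,0,0],0,0.2],[[0,0,0],0,0.2],[[0,0,0],0,0.2],[[0,0,0],0,0.2]])

```text
time_s: 11.88
ee_pos: [0.6011, 0.0953, 0.0044]
ee_rot: [-0.0, 0.952, 0.305, 0.0]
ft_force: [-0.2, -0.7, 0.0]
grip_width: 0.028
grip_force: 39.4
```

send_rows(moves=[[[0,0,-8],0,0.2],[[0,0,-30],0,0.2],[[0,0,-50],0,0.2],[[0,0,0],0,0.2]])

```text
time_s: 12.38
ee_pos: [0.6043, 0.0962, 0.0966]
ee_rot: [0.0, 0.952, 0.305, 0.004]
ft_force: [1.0, -0.4, -0.5]
grip_width: 0.0281
grip_force: 39.5
```

```bash
python3 - <<'E'
from h import *
to(.6097,-.0160,.09,11.3)
E
```

```text
t 12.38 pos [0.6043 0.0962 0.0966] yaw 35.52 w 0.0281 F [ 1.  -0.4 -0.5] | shift mm [-60.8  94.5   6.4] turn 24.2
```

send_rows(moves=[[[-20,31.5,0],0,0.2],[[-20,31.5,0],0,0.2],[[-20,31.5,0],0,0.2],[[0,0,0],8.1,0.2],[[0,0,0],8.1,0.2],[[0,0,0],8,0.2],[[0,0,0],0,0.2],[[0,0,0],0,0.2]])

```text
time_s: 13.38
ee_pos: [0.6068, -0.0164, 0.092]
ee_rot: [0.0, 0.995, 0.1, -0.0]
ft_force: [-0.4, -0.1, -1.4]
grip_width: 0.028
grip_force: 39.5
```

```bash
python3 - <<'E'
from h import *
to(.6099,-.0160,.0565,11.3)
s=avg("side",3)
x=np.clip(s["frame"][170:240,250:340],0,255).astype(np.uint8)
cv2.imwrite("pics/i.png",cv2.resize(x,None,fx=6,fy=6,interpolation=3))
to(.6099,-.0160,.0565,11.3)
E
```

```text
t 13.38 pos [ 0.6068 -0.0164  0.092 ] yaw 11.46 w 0.0280 F [-0.4 -0.1 -1.4] | shift mm [ 3.2  0.2 35.5] turn 0.2
t 13.53 pos [ 0.607  -0.0165  0.0922] yaw 11.38 w 0.0282 F [ 0.1 -0.1 -1. ] | shift mm [ 2.9  0.1 35.7] turn 0.1
```

View pics/i.png

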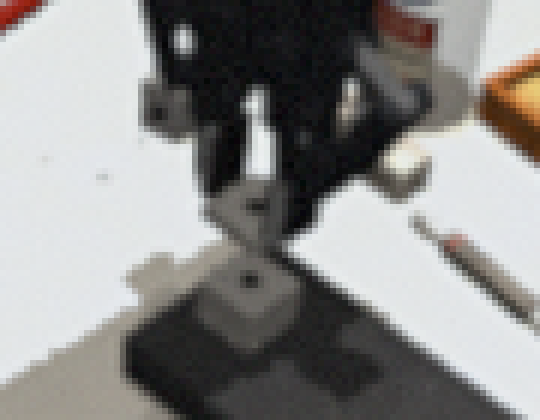

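```bash
python3 - <<'E'
from h import *
s=cam("side")
for z in(.0936,.0956): print(px2z(s,292.7,203.9,z).round(4))
print(px2z(s,291.2,216.2,.052).round(4))
E
```

```text
[ 0.6096 -0.0164  0.0936]
[ 0.6082 -0.018   0.0956]
[ 0.6098 -0.0166  0.052 ]
```

send_rows(moves=[[[3,0,14],0,0.2],[[0,0,10],0,0.2],[[0,0,5],0,0.2],[[0,0,3],0,0.2],[[0,0,0],0,0.2],[[0,0,0],0,0.2]])

```text
time_s: 14.32
ee_pos: [0.6103, -0.0159, 0.0606]
ee_rot: [0.0, 0.995, 0.099, 0.0]
ft_force: [0.4, 0.1, -1.2]
grip_width: 0.0282
grip_force: 39.5
```

send_rows(moves=[[[-2,0,2],0,0.2],[[0,0,1.5],0,0.2],[[0,0,1.2],0,0.2],[[0,0,0],0,0.2],[[0,0,0],0,0.2]])

```text
time_s: 14.95
ee_pos: [0.608, -0.0163, 0.0564]
ee_rot: [0.0, 0.995, 0.099, -0.0]
ft_force: [-1.2, -1.1, 5.2]
grip_width: 0.0285
grip_force: 40.2
```

send_rows(moves=[[[0,0,0],0,0.5],[[0,0,0],0,0.7],[[0,0,0],0,0.7],[[0,0,-30],0,0.7],[[0,0,-40],0,0.7],[[0,0,-40],0,0.7],[[-40,0,0],-10,0.7],[[-40,0,0],-10,0.7],[[-40,0,0],-10,0.7],[[0,0,0],-10,0.7],[[0,0,0],-10,0.7],[[0,0,0],-10,0.7],[[0,0,0],-10,0.7],[[0,0,0],-10,0.7],[[0,0,0],-10,0.7],[[0,0,0],0,0.7]])

```text
time_s: 16.95
ee_pos: [0.4974, -0.0596, 0.1654]
ee_rot: [-0.0, 0.635, 0.773, 0.0]
ft_force: [-0.2, -0.1, 0.5]
grip_width: 0.0597
grip_force: 0.0
```

```bash
python3 - <<'E'
from h import *
to(.4788,-.0511,.02,101.1)
s=avg("side",3)
q=hole(s,292,212); print(q,px2z(s,*q,.06))
x=np.clip(s["frame"][180:270,215:335],0,255).astype(np.uint8)
cv2.imwrite("pics/j.png",cv2.resize(x,None,fx=6,fy=6,interpolation=3))
E
```

```text
t 16.95 pos [ 0.4974 -0.0596  0.1654] yaw 101.20 w 0.0597 F [-0.2 -0.1  0.5] | shift mm [ 11.9 -16.5 145.4] turn 0.1
(np.float64(290.97867647058825), np.float64(214.23547794117644)) [ 0.6079877  -0.01696077  0.06      ]
```

View pics/j.png

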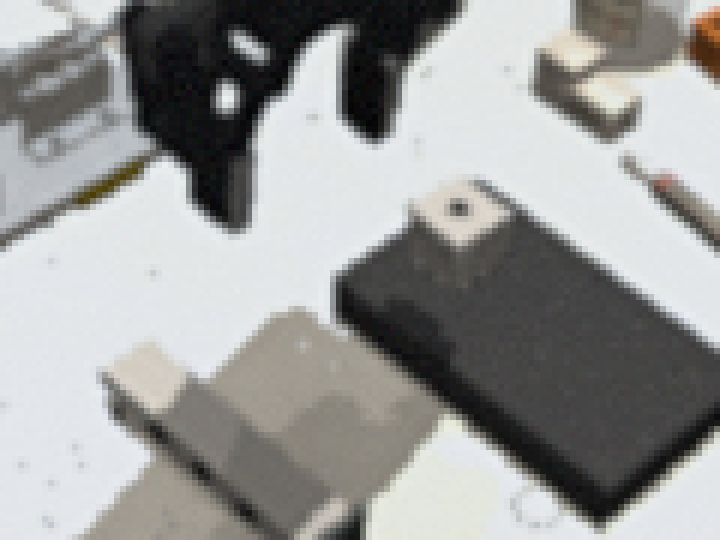

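send_rows(moves=[[[12,-16.5,40],0,0.7],[[0,0,50],0,0.7],[[0,0,35],0,0.7],[[0,0,18],0,0.7],[[0,0,12],0,0.7],[[0,0,5],0,0.7],[[0,0,0],0,0.7]])

```text
time_s: 17.98
ee_pos: [0.4792, -0.0509, 0.0058]
ee_rot: [0.0, 0.634, 0.773, 0.0]
ft_force: [1.0, 0.6, -0.3]
grip_width: 0.0597
grip_force: 0.0
```

send_rows(moves=[[[0,0,0],0,0.15],[[0,0,0],0,0.15],[[0,0,0],0,0.15],[[0,0,0],0,0.15],[[0,0,0],0,0.15]], newtons=50)

```text
time_s: 18.6
ee_pos: [0.4797, -0.051, 0.0064]
ee_rot: [0.001, 0.634, 0.773, 0.001]
ft_force: [-0.0, -0.7, 5.6]
grip_width: 0.0248
grip_force: 49.0
```

send_rows(moves=[[[0,0,-15],0,0.15],[[0,0,-45],0,0.15],[[0,0,-55],0,0.15],[[0,0,0],0,0.15],[[0,0,0],0,0.15]])

```text
time_s: 19.23
ee_pos: [0.4777, -0.0517, 0.1199]
ee_rot: [-0.0, 0.634, 0.773, -0.001]
ft_force: [-0.2, -0.2, -3.3]
grip_width: 0.025
grip_force: 50.6
```

```bash
python3 - <<'E'
from h import *
to(.618,-.0633,.12,101.3)
s=avg("side",3);t=avg("top",2)
x=np.clip(s["frame"][170:270,215:335],0,255).astype(np.uint8)
y=np.clip(t["frame"][140:240,260:380],0,255).astype(np.uint8)
cv2.imwrite("pics/k.png",cv2.vconcat([cv2.resize(i,None,fx=6 if 0 else 5,fy=3 if 0 else 5,interpolation=3)[:500] for i in (x,)]))
E
```

```text
t 19.23 pos [ 0.4777 -0.0517  0.1199] yaw 101.28 w 0.0250 F [-0.2 -0.2 -3.3] | shift mm [-38.8 135.3  -0.3] turn -0.0
```

View pics/k.png

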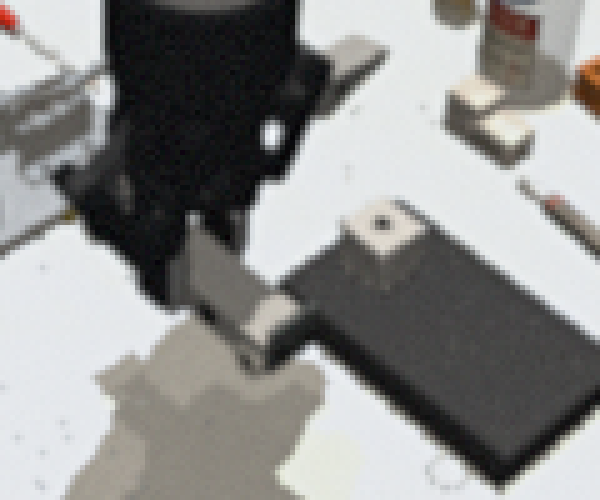

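send_rows(moves=[[[-14,45.2,0],0,0.15],[[-14,45.2,0],0,0.15],[[-14,45.2,0],0,0.15],[[0,0,10],0,0.15],[[0,0,10],0,0.15],[[0,0,8],0,0.15],[[0,0,0],0,0.15],[[0,0,0],0,0.15]])

```text
time_s: 20.48
ee_pos: [0.6198, -0.0654, 0.0928]
ee_rot: [0.0, 0.634, 0.774, -0.0]
ft_force: [0.0, -0.1, -2.8]
grip_width: 0.0249
grip_force: 50.6
```

```bash
python3 - <<'E'
from h import *
to(.619,-.0663,.066,101.3)
s=avg("side",3)
x=np.clip(s["frame"][175:275,240:350],0,255).astype(np.uint8)
cv2.imwrite("pics/l.png",cv2.resize(x,None,fx=6,fy=6,interpolation=3))
E
```

```text
t 20.48 pos [ 0.6198 -0.0654  0.0928] yaw 101.35 w 0.0249 F [ 0.  -0.1 -2.8] | shift mm [-0.7 -1.  26.8] turn 0.0
```

View pics/l.png

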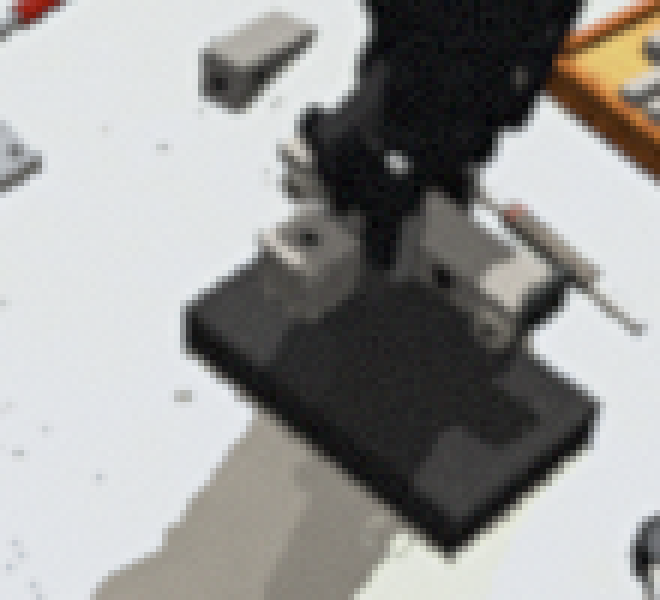

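```bash
python3 - <<'E'
from h import *
s=cam("side");p=np.array([.6198,-.0654]);u=np.array([-.1966,.9805]);w=np.array([.9805,.1966])
for n,a,b,z in[("hi near",60,-13,26),("hi near bot",60,-13,17),("hi far",60,13,26),("stop near top",-64,-13,36),("stop far top",-64,13,36),("stop near bot",-64,-13,17),("roller stop near face",-50,-13,8)]:
    q=p+(a*u+b*w)/1000; print(n,((proj(s,[*q,.0868+z/1000])-[240,175]+.4)*6).round())
E
```

```text
hi near [283. 142.]
hi near bot [281. 158.]
hi far [328. 113.]
stop near top [535. 298.]
stop far top [580. 264.]
stop near bot [526. 334.]
roller stop near face [493. 330.]
```

send_rows(moves=[[[-0.5,-0.5,10],0,0.15],[[0,0,8],0,0.15],[[0,0,5],0,0.15],[[0,0,2],0,0.15],[[0,0,0],0,0.15]], newtons=20)

```text
time_s: 21.3
ee_pos: [0.6197, -0.066, 0.0674]
ee_rot: [-0.0, 0.634, 0.773, -0.0]
ft_force: [-0.2, 0.1, -3.8]
grip_width: 0.0252
grip_force: 50.7
```

send_rows(moves=[[[0,0,1],0,0.15],[[0,0,1],0,0.15],[[0,0,1],0,0.15],[[0,0,1],0,0.15]])

```text
time_s: 21.8
ee_pos: [0.6203, -0.0665, 0.065]
ee_rot: [0.001, 0.634, 0.773, -0.0]
ft_force: [-2.2, -1.7, 7.2]
grip_width: 0.0248
grip_force: 52.0
```

send_rows(moves=[[[0,0,1],0,0.15],[[0,0,1],0,0.15],[[0,0,1],0,0.15],[[0,0,0],0,0.15]])

```text
time_s: 22.3
ee_pos: [0.6206, -0.0676, 0.0622]
ee_rot: [0.001, 0.634, 0.773, -0.001]
ft_force: [-0.7, -2.8, 7.3]
grip_width: 0.0249
grip_force: 52.4
```

send_rows(moves=[[[0,0,1],0,0.15],[[0,0,1],0,0.15],[[0,0,1],0,0.15],[[0,0,1],0,0.15],[[0,0,0],0,0.15]], newtons=20)

```text
time_s: 22.92
ee_pos: [0.6208, -0.0688, 0.0581]
ee_rot: [0.002, 0.634, 0.773, -0.001]
ft_force: [-1.8, -5.5, 6.7]
grip_width: 0.0251
grip_force: 52.8
```

send_rows(moves=[[[0,0,1],0,0.15],[[0,0,1],0,0.15],[[0,0,1],0,0.15],[[0,0,1],0,0.15],[[0,0,0],0,0.15]])

```text
time_s: 23.55
ee_pos: [0.621, -0.0695, 0.0542]
ee_rot: [0.002, 0.635, 0.773, -0.001]
ft_force: [-1.5, -4.8, 7.3]
grip_width: 0.0248
grip_force: 53.4
```

```bash
python3 - <<'E'
from h import *
to(.619,-.0663,.0505,101.3)
s=avg("side",3)
x=np.clip(s["frame"][175:275,240:350],0,255).astype(np.uint8)
cv2.imwrite("pics/m.png",cv2.resize(x,None,fx=6,fy=6,interpolation=3))
E
```

```text
t 23.55 pos [ 0.621  -0.0695  0.0542] yaw 101.21 w 0.0248 F [-1.5 -4.8  7.3] | shift mm [ 3.5 -1.3  3.7] turn -0.1
```

View pics/m.png

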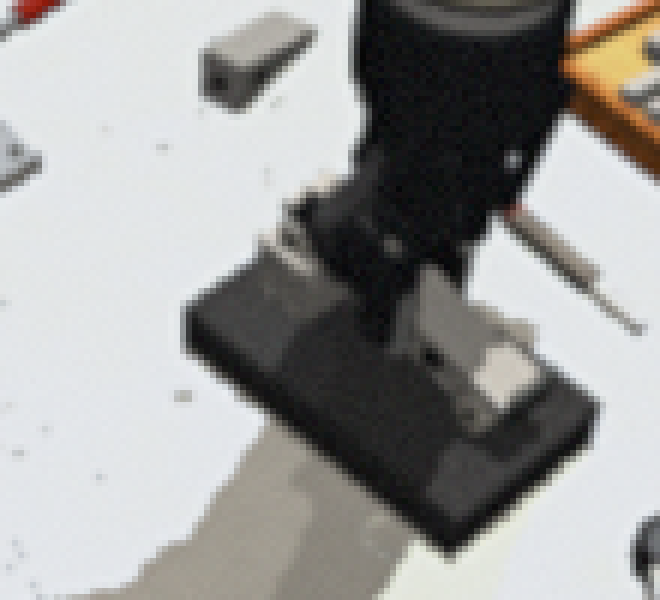

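send_rows(moves=[[[0,0,1],0,0.15],[[0,0,1],0,0.15],[[0,0,1],0,0.15],[[0,0,0],0,0.15]])

```text
time_s: 24.2
ee_pos: [0.621, -0.0699, 0.0512]
ee_rot: [0.002, 0.635, 0.773, -0.001]
ft_force: [-1.0, -5.2, 7.4]
grip_width: 0.0247
grip_force: 53.9
```

send_rows(moves=[[[0,0,0.7],0,0.15],[[0,0,0],0,0.15]])

```text
time_s: 24.45
ee_pos: [0.6211, -0.07, 0.0505]
ee_rot: [0.002, 0.635, 0.773, -0.001]
ft_force: [-0.4, -6.5, 8.1]
grip_width: 0.0251
grip_force: 54.1
```

send_rows(moves=[[[0,0,0.7],0,0.15],[[0,0,0.7],0,0.15],[[0,0,0],0,0.15]])

```text
time_s: 24.82
ee_pos: [0.6211, -0.0701, 0.0493]
ee_rot: [0.003, 0.635, 0.773, -0.002]
ft_force: [-0.9, -6.8, 8.4]
grip_width: 0.025
grip_force: 54.6
```

send_rows(moves=[[[-2,0,0.7],0,0.15],[[-1.5,0,0.7],0,0.15],[[0,0,0],0,0.15]])

```text
time_s: 25.2
ee_pos: [0.6212, -0.0704, 0.0491]
ee_rot: [0.001, 0.634, 0.773, -0.001]
ft_force: [-5.1, -1.8, 16.4]
grip_width: 0.0246
grip_force: 55.6
```

send_rows(moves=[[[0,0,-0.5],0,0.4],[[0,0,0],0,0.5],[[0,0,0],0,0.6],[[0,0,0],0,0.6],[[0,0,-20],0,0.6],[[0,0,-40],0,0.6],[[0,0,-50],0,0.6],[[0,0,-30],0,0.6],[[45,30,0],10,0.6],[[45,30,0],10,0.6],[[45,0,0],10,0.6],[[0,0,0],10,0.6],[[0,0,0],10,0.6],[[0,0,0],10,0.6],[[0,0,0],10,0.6],[[0,0,0],9.2,0.6],[[0,0,0],0,0.6]])

```text
time_s: 27.32
ee_pos: [0.6768, 0.0714, 0.1879]
ee_rot: [-0.0, 0.981, 0.193, 0.001]
ft_force: [0.4, -0.7, -0.1]
grip_width: 0.0513
grip_force: 0.0
```

```bash
python3 - <<'E'
from h import *
to(.694,.1385,.02,22)
s=avg("side",4);t=avg("top",4); np.savez("f2.npz",t=t["frame"],s=s["frame"])
x=cv2.resize(np.clip(s["frame"][175:275,240:350],0,255).astype(np.uint8),None,fx=4.5,fy=4.5,interpolation=3)
x2=cv2.resize(np.clip(t["frame"][130:190,285:365],0,255).astype(np.uint8),None,fx=3.5,fy=3.5,interpolation=3)
x=x[:450]; y=np.zeros((x.shape[0],280,3),np.uint8); y[:210]=x2[:210,:280]
w0=np.load("f.npz")["t"]; y[215:215+224]=cv2.resize(np.clip(w0[120:160,240:290],0,255).astype(np.uint8),(280,224),interpolation=2)
cv2.imwrite("pics/n.png",cv2.hconcat([x,y]))
E
```

```text
t 27.32 pos [0.6768 0.0714 0.1879] yaw 22.28 w 0.0513 F [ 0.4 -0.7 -0.1] | shift mm [ 41.2 -55.6 167.9] turn 0.3
```

View pics/n.png

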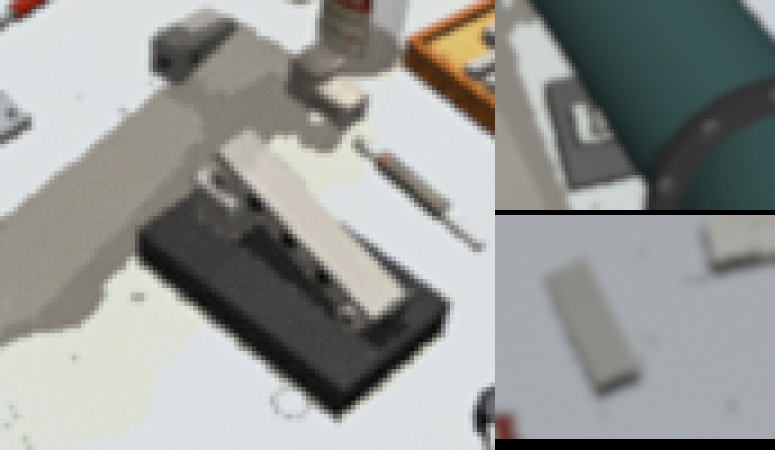

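The picture shows the bar tilted on the stack, with its high end at crop (215,145) and its stop at (405,290)–(365,320). I'll check the pose against projected points.

```bash
cat >> h.py <<'E'
U=np.array([-.1966,.9805]);W=np.array([.9805,.1966]);TH=.3047
def barpt(o,x,y,z):
    h=x*np.cos(TH)-z*np.sin(TH); return np.array([*(np.array(o)+(h*U+y*W)/1000),.0454+(x*np.sin(TH)+z*np.cos(TH))/1000])
E
python3 - <<'E'
from h import *
s=cam("side");o=np.array([.6212,-.0704])+.006*U
print("origin",o)
for n,a in dict(hi_near=(60,-13,26),hi_far=(60,13,26),stop_near=(-64,-13,36),stop_far=(-64,13,36),rol_hi=(50,-13,8),rol_lo=(-50,-13,8)).items():
    print(n,((proj(s,barpt(o,*a))-[240,175]+.4)*4.5).round())
E
```

```text
origin [ 0.6200204 -0.064517 ]
hi_near [222. 149.]
hi_far [255. 127.]
stop_near [392. 317.]
stop_far [425. 291.]
rol_hi [224. 181.]
rol_lo [353. 321.]
```

send_rows(moves=[[[20,-28,50],0,0.6],[[21,-27.5,50],0,0.6],[[0,0,40],0,0.6],[[0,0,0],0,0.6]])

```text
time_s: 28.28
ee_pos: [0.6906, 0.1371, 0.0428]
ee_rot: [0.0, 0.981, 0.193, -0.004]
ft_force: [-1.1, 0.1, 0.4]
grip_width: 0.0512
grip_force: 0.0
```

```bash
python3 -c "
from h import *
to(.694,.1385,.01,22)"
```

```text
t 28.27 pos [0.6906 0.1371 0.0428] yaw 22.21 w 0.0512 F [-1.1  0.1  0.4] | shift mm [ 3.9  0.1 32.8] turn 0.2
```

```bash
python3 - <<'E'
from h import *
s=cam("side");f=np.load("f2.npz")["s"]
g=f[175:275,240:350].mean(2)
x=cv2.resize(g,None,fx=4.5,fy=4.5,interpolation=3)
m=(x>135).astype(np.uint8)
for off in(0,.003,.005):
    o=np.array([.6200,-.0645])+off*U
    P=lambda *a:((proj(s,barpt(o,*a))-[240,175]+.4)*4.5)
    print(off,"stopin",P(-60,-13,36).round(),P(-60,13,36).round(),"hi",P(60,-13,26).round())
# scan along bar centreline on top face: brightness
o=np.array([.6200,-.0645])
print("along",[(k,int(g[tuple(np.round(proj(s,barpt(o,k,0,26))-[240,175]).astype(int)[::-1])])) for k in range(-62,78,4)])
for k in(20,-20,40):print("across",k,[(j,int(g[tuple(np.round(proj(s,barpt(o,k,j,26))-[240,175]).astype(int)[::-1])])) for j in range(-22,23,3)])
E
```

```text
0 stopin [387. 311.] [420. 285.] hi [222. 149.]
0.003 stopin [382. 307.] [415. 282.] hi [218. 146.]
0.005 stopin [379. 305.] [412. 280.] hi [215. 145.]
along [(-62, 67), (-58, 128), (-54, 193), (-50, 198), (-46, 198), (-42, 198), (-38, 197), (-34, 199), (-30, 199), (-26, 197), (-22, 198), (-18, 197), (-14, 197), (-10, 198), (-6, 194), (-2, 196), (2, 198), (6, 197), (10, 197), (14, 198), (18, 196), (22, 197), (26, 198), (30, 197), (34, 199), (38, 199), (42, 201), (46, 195), (50, 185), (54, 187), (58, 187), (62, 155), (66, 124), (70, 128), (74, 127)]
across 20 [(-22, 66), (-19, 56), (-16, 93), (-13, 188), (-10, 200), (-7, 200), (-4, 197), (-1, 196), (2, 199), (5, 197), (8, 195), (11, 194), (14, 212), (17, 218), (20, 218)]
across -20 [(-22, 68), (-19, 59), (-16, 136), (-13, 185), (-10, 204), (-7, 197), (-4, 197), (-1, 197), (2, 197), (5, 200), (8, 175), (11, 134), (14, 144), (17, 222), (20, 227)]
across 40 [(-22, 79), (-19, 90), (-16, 183), (-13, 183), (-10, 201), (-7, 199), (-4, 199), (-1, 200), (2, 199), (5, 197), (8, 195), (11, 201), (14, 211), (17, 218), (20, 219)]
```

send_rows(moves=[[[4,0,15],0,0.6],[[0,0,10],0,0.6],[[0,0,0],0,0.6]])

```text
time_s: 28.7
ee_pos: [0.6972, 0.1385, 0.0213]
ee_rot: [0.0, 0.981, 0.192, -0.0]
ft_force: [-0.4, -0.1, -0.3]
grip_width: 0.0515
grip_force: 0.0
```

send_rows(moves=[[[-2,0,6],0,0.6],[[0,0,5],0,0.5],[[0,0,0],0,0.15],[[0,0,0],0,0.15],[[0,0,0],0,0.15],[[0,0,0],0,0.15],[[0,0,0],0,0.15]], newtons=40)

```text
time_s: 29.58
ee_pos: [0.6956, 0.1383, 0.0105]
ee_rot: [-0.0, 0.981, 0.192, -0.0]
ft_force: [-1.0, -0.6, -2.5]
grip_width: 0.0226
grip_force: 40.6
```

```bash
python3 -c "
from h import *
to(.694,.1385,.01,22)"
```

```text
t 29.57 pos [0.6956 0.1383 0.0105] yaw 22.13 w 0.0226 F [-1.  -0.6 -2.5] | shift mm [-1.4 -0.8  0.5] turn 0.1
```

send_rows(moves=[[[0,0,-15],0,0.15],[[0,0,-45],0,0.15],[[0,0,-60],0,0.15],[[0,0,-40],0,0.15],[[0,0,0],0,0.15],[[0,0,0],0,0.15]])

```text
time_s: 30.32
ee_pos: [0.6947, 0.1379, 0.1701]
ee_rot: [0.0, 0.981, 0.192, -0.001]
ft_force: [0.5, -0.9, -2.8]
grip_width: 0.0225
grip_force: 40.5
```

```bash
python3 - <<'E'
from h import *
to(.619,-.0640,.15,101.3)
s=avg("side",3); st=manip.state(); p=st["ee_pos"]
# expected wedge corners in image and brightness there
import numpy as np
a=np.radians(22.2);e=np.array([np.cos(a),np.sin(a)]);n=np.array([-np.sin(a),np.cos(a)])
for d in range(-48,52,4):
    q=p[:2]+e*d/1000; 
    h=19-d*22/70
    r=proj(s,[*q,p[2]-.0105+h/1000]).round().astype(int); print(d,int(s["frame"][r[1],r[0]].mean()),end=" ")
g=s["frame"]
cv2.imwrite("pics/o.png",g.astype(np.uint8))
E
```

```text
t 30.32 pos [0.6947 0.1379 0.1701] yaw 22.13 w 0.0225 F [ 0.5 -0.9 -2.8] | shift mm [-146.1  158.5   20.4] turn -79.2
-48 66 -44 66 -40 75 -36 75 -32 79 -28 83 -24 86 -20 87 -16 85 -12 85 -8 87 -4 85 0 82 4 73 8 76 12 59 16 68 20 64 24 41 28 41 32 22 36 15 40 19 44 19 48 39
```

send_rows(moves=[[[-37.8,46.3,0],0,0.15],[[-37.8,46.3,0],0,0.15],[[-37.8,46.4,0],0,0.15],[[-37.8,46.4,0],0,0.15],[[0,0,0],-9.9,0.15],[[0,0,0],-9.9,0.15],[[0,0,0],-9.9,0.15],[[0,0,0],-9.9,0.15],[[0,0,0],-9.9,0.15],[[0,0,0],-9.9,0.15],[[0,0,0],-9.9,0.15],[[0,0,0],-9.9,0.15],[[0,0,0],0,0.15],[[0,0,0],0,0.15]])

```text
time_s: 32.22
ee_pos: [0.625, -0.0905, 0.1698]
ee_rot: [-0.001, 0.635, 0.773, -0.0]
ft_force: [0.9, 0.3, -2.3]
grip_width: 0.0228
grip_force: 40.5
```

```bash
python3 - <<'E'
from h import *
to(.6244,-.0909,.10,101.3)
s=avg("side",4);p=manip.state()["ee_pos"];g=s["frame"].mean(2)
b=p[2]-.0105
def row(f,ks):
    out=[]
    for k in ks:
        r=proj(s,f(k)).round().astype(int); out.append((k,int(g[r[1],r[0]])))
    return out
# wedge top centreline: wedge x axis along U, x=d-1
print("top line",row(lambda d:[*(p[:2]+U*(d-1)/1000),b+(19-d*22/70)/1000],range(-47,48,3)))
print("thick end across",row(lambda j:[*(p[:2]+U*(-29)/1000+W*j/1000),b+.0278],range(-21,22,3)))
E
```

```text
t 32.23 pos [ 0.625  -0.0905  0.1698] yaw 101.18 w 0.0228 F [ 0.9  0.3 -2.3] | shift mm [-0.3 -0.5 69.8] turn -0.1
top line [(-47, 180), (-44, 154), (-41, 184), (-38, 69), (-35, 79), (-32, 82), (-29, 86), (-26, 86), (-23, 86), (-20, 82), (-17, 81), (-14, 84), (-11, 84), (-8, 84), (-5, 79), (-2, 63), (1, 66), (4, 69), (7, 28), (10, 13), (13, 9), (16, 13), (19, 14), (22, 19), (25, 43), (28, 78), (31, 91), (34, 181), (37, 205), (40, 212), (43, 201), (46, 179)]
thick end across [(-21, 63), (-18, 65), (-15, 77), (-12, 83), (-9, 87), (-6, 83), (-3, 83), (0, 86), (3, 84), (6, 86), (9, 71), (12, 40), (15, 48), (18, 41), (21, 51)]
```

send_rows(moves=[[[0,-0.5,30],0,0.16],[[0,0,25],0,0.16],[[0,0,12],0,0.16],[[0,0,8],0,0.16],[[0,0,5],0,0.16],[[0,0,2],0,0.16],[[0,0,0],0,0.16]], newtons=20)

```text
time_s: 33.3
ee_pos: [0.6253, -0.0905, 0.089]
ee_rot: [0.0, 0.634, 0.773, 0.0]
ft_force: [0.3, 0.1, -2.0]
grip_width: 0.0225
grip_force: 40.5
```

send_rows(moves=[[[0,0,1],0,0.16],[[-0.3,0,1],0,0.16],[[-0.3,0,1],0,0.16],[[0,0,0],0,0.16]])

```text
time_s: 33.8
ee_pos: [0.625, -0.0912, 0.0855]
ee_rot: [-0.0, 0.634, 0.773, -0.0]
ft_force: [-1.3, -0.9, -1.7]
grip_width: 0.0226
grip_force: 40.5
```

send_rows(moves=[[[-0.3,0,1],0,0.16],[[-0.3,0,1],0,0.16],[[-0.3,0,1],0,0.16],[[0,0,0],0,0.16]])

```text
time_s: 34.3
ee_pos: [0.6255, -0.0916, 0.0832]
ee_rot: [0.0, 0.634, 0.774, 0.0]
ft_force: [-1.3, -0.4, 4.0]
grip_width: 0.0224
grip_force: 41.2
```

send_rows(moves=[[[-0.3,0,1],0,0.16],[[-0.3,0,1],0,0.16],[[0,0,0],0,0.16]])

```text
time_s: 34.67
ee_pos: [0.6256, -0.0925, 0.0816]
ee_rot: [0.0, 0.634, 0.773, -0.0]
ft_force: [-2.4, 0.2, 8.2]
grip_width: 0.0224
grip_force: 41.9
```

send_rows(moves=[[[-0.3,0,1],0,0.16],[[-0.3,0,1],0,0.16],[[-0.3,0,1],0,0.16],[[0,0,0],0,0.16]])

```text
time_s: 35.17
ee_pos: [0.6259, -0.0942, 0.0785]
ee_rot: [0.001, 0.634, 0.773, -0.0]
ft_force: [-1.8, -1.3, 6.7]
grip_width: 0.0228
grip_force: 42.4
```

send_rows(moves=[[[-0.3,0,1],0,0.16],[[-0.3,0,1],0,0.16],[[0,0,0],0,0.16]])

```text
time_s: 35.55
ee_pos: [0.6262, -0.0949, 0.0767]
ee_rot: [0.001, 0.634, 0.773, -0.0]
ft_force: [-1.7, -2.2, 8.1]
grip_width: 0.0225
grip_force: 42.9
```

send_rows(moves=[[[-0.3,0,1],0,0.16],[[0,0,0.7],0,0.16],[[0,0,0],0,0.16]])

```text
time_s: 35.92
ee_pos: [0.6262, -0.0956, 0.0749]
ee_rot: [0.001, 0.634, 0.773, -0.001]
ft_force: [-1.9, -2.1, 8.0]
grip_width: 0.0225
grip_force: 43.1
```

send_rows(moves=[[[0,0,0.7],0,0.16],[[0,0,0.7],0,0.16],[[0,0,0],0,0.16]])

```text
time_s: 36.3
ee_pos: [0.6263, -0.096, 0.0736]
ee_rot: [0.001, 0.634, 0.773, -0.001]
ft_force: [-1.7, -3.0, 8.6]
grip_width: 0.0226
grip_force: 43.4
```

send_rows(moves=[[[0,0,0.7],0,0.16],[[0,0,0.7],0,0.16],[[0,0,0],0,0.16]])

```text
time_s: 36.67
ee_pos: [0.6264, -0.0965, 0.0722]
ee_rot: [0.001, 0.634, 0.773, -0.001]
ft_force: [-1.3, -3.0, 7.9]
grip_width: 0.0228
grip_force: 43.6
```

send_rows(moves=[[[0,0,0.7],0,0.16],[[0,0,0.5],0,0.16],[[0,0,0],0,0.16]])

```text
time_s: 37.05
ee_pos: [0.6265, -0.0967, 0.0717]
ee_rot: [0.002, 0.634, 0.773, -0.001]
ft_force: [-1.7, -3.2, 11.8]
grip_width: 0.0226
grip_force: 44.2
```

```bash
python3 - <<'E'
from h import *
s=avg("side",4);p=manip.state()["ee_pos"];g=s["frame"].mean(2)
np.save("g3.npy",s["frame"])
o=np.array([.619,-.064])
# bar near side top edge check and wedge bottom/thick end: sample along near side face 3mm above bar top
for z in(28,31,36,44,50): print(z,[(k,int(g[tuple(proj(s,barpt(o,k,-12.5,z)).round().astype(int)[::-1])])) for k in range(-66,24,5)])
E
```

```text
28 [(-66, 31), (-61, 38), (-56, 99), (-51, 77), (-46, 78), (-41, 76), (-36, 69), (-31, 80), (-26, 57), (-21, 36), (-16, 31), (-11, 59), (-6, 74), (-1, 78), (4, 78), (9, 78), (14, 113), (19, 122)]
31 [(-66, 31), (-61, 39), (-56, 84), (-51, 68), (-46, 69), (-41, 57), (-36, 69), (-31, 71), (-26, 27), (-21, 25), (-16, 20), (-11, 30), (-6, 70), (-1, 68), (4, 70), (9, 59), (14, 113), (19, 134)]
36 [(-66, 31), (-61, 47), (-56, 73), (-51, 66), (-46, 66), (-41, 28), (-36, 35), (-31, 70), (-26, 31), (-21, 17), (-16, 14), (-11, 31), (-6, 64), (-1, 64), (4, 68), (9, 51), (14, 90), (19, 94)]
44 [(-66, 28), (-61, 71), (-56, 71), (-51, 68), (-46, 66), (-41, 63), (-36, 60), (-31, 73), (-26, 60), (-21, 24), (-16, 14), (-11, 7), (-6, 18), (-1, 18), (4, 13), (9, 14), (14, 22), (19, 25)]
50 [(-66, 30), (-61, 74), (-56, 62), (-51, 70), (-46, 73), (-41, 89), (-36, 86), (-31, 78), (-26, 71), (-21, 37), (-16, 11), (-11, 17), (-6, 18), (-1, 17), (4, 12), (9, 14), (14, 22), (19, 29)]
```

send_rows(moves=[[[0,0,0],0,0.35],[[0,0,0],0,0.45],[[0,0,0],0,0.55],[[0,0,0],0,0.6],[[0,0,-20],0,0.6],[[0,0,-40],0,0.6],[[0,0,-50],0,0.6],[[0,0,-60],0,0.6],[[0,0,-60],0,0.6],[[0,-50,-20],0,0.6],[[0,-50,0],0,0.6],[[0,-50,0],0,0.6],[[0,0,0],0,0.6],[[0,0,0],0,0.6]])

```text
time_s: 39.0
ee_pos: [0.4795, -0.1235, 0.3212]
ee_rot: [0.001, 0.634, 0.774, 0.001]
ft_force: [0.7, 0.5, 0.3]
grip_width: 0.0512
grip_force: 0.0
```

```bash
python3 - <<'E'
from h import *
to(.6,0,.3,101)
s=avg("side",6);g=s["frame"].mean(2);np.save("g4.npy",s["frame"])
o=np.array([.619,-.064])
G=lambda q:int(g[tuple(proj(s,q).round().astype(int)[::-1])])
print("near side, 3mm above bar top",[(k,G(barpt(o,k,-12,30))) for k in range(-69,30,3)])
# level top plane: bar coords wedge top at centre x=-24: height
xc=-24; c=barpt(o,xc,0,26); # top middle
zt=barpt(o,xc,0,45)[2]; h0=barpt(o,xc,0,45)[:2]
print("level top along",[(k,G([*(h0+U*k/1000),zt])) for k in range(-50,51,3)])
for k in(-20,0,20): print("across",k,[(j,G([*(h0+U*k/1000+W*j/1000),zt])) for j in range(-21,22,2)])
print("bar top along",[(k,G(barpt(o,k,0,26))) for k in range(-4,80,3)])
E
```

```text
t 39.00 pos [ 0.4795 -0.1235  0.3212] yaw 101.34 w 0.0512 F [0.7 0.5 0.3] | shift mm [ 97.5 142.4  21.4] turn 0.3
near side, 3mm above bar top [(-69, 33), (-66, 27), (-63, 26), (-60, 79), (-57, 156), (-54, 107), (-51, 77), (-48, 79), (-45, 82), (-42, 80), (-39, 73), (-36, 83), (-33, 84), (-30, 84), (-27, 94), (-24, 100), (-21, 75), (-18, 75), (-15, 77), (-12, 75), (-9, 75), (-6, 73), (-3, 76), (0, 78), (3, 73), (6, 88), (9, 98), (12, 82), (15, 153), (18, 208), (21, 208), (24, 208), (27, 209)]
level top along [(-50, 121), (-47, 146), (-44, 166), (-41, 84), (-38, 96), (-35, 108), (-32, 174), (-29, 183), (-26, 184), (-23, 183), (-20, 183), (-17, 181), (-14, 184), (-11, 183), (-8, 182), (-5, 182), (-2, 183), (1, 182), (4, 182), (7, 182), (10, 183), (13, 181), (16, 183), (19, 183), (22, 182), (25, 181), (28, 183), (31, 183), (34, 181), (37, 186), (40, 187), (43, 198), (46, 202), (49, 201)]
across -20 [(-21, 40), (-19, 63), (-17, 63), (-15, 116), (-13, 116), (-11, 152), (-9, 185), (-7, 185), (-5, 184), (-3, 184), (-1, 183), (1, 183), (3, 183), (5, 181), (7, 182), (9, 192), (11, 192), (13, 
[... 169 characters left out ...]
2), (-1, 182), (1, 183), (3, 183), (5, 182), (7, 182), (9, 186), (11, 186), (13, 202), (15, 220), (17, 226), (19, 226), (21, 226)]
across 20 [(-21, 96), (-19, 76), (-17, 70), (-15, 70), (-13, 137), (-11, 137), (-9, 184), (-7, 185), (-5, 184), (-3, 183), (-1, 183), (1, 182), (3, 182), (5, 180), (7, 181), (9, 181), (11, 207), (13, 207), (15, 226), (17, 226), (19, 226), (21, 225)]
bar top along [(-4, 167), (-1, 184), (2, 184), (5, 184), (8, 184), (11, 184), (14, 186), (17, 198), (20, 203), (23, 203), (26, 202), (29, 201), (32, 203), (35, 202), (38, 204), (41, 204), (44, 204), (47, 205), (50, 205), (53, 205), (56, 204), (59, 209), (62, 220), (65, 227), (68, 226), (71, 226), (74, 226), (77, 226)]
```

```bash
python3 -c "
from h import *
print(ticket.sign_off())"
```

```text
the job is handed in; nothing more can be done
None
```

I handed in the set-up at about 39 s. My last camera check showed the bar resting on the two blocks and the wedge about 20 mm toward the stop from the bar's middle, with its top level. The thick end is a few mm short of touching the stop but inside the 14 mm limit, and the sign-off gave no verdict.

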